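# Rack the flask weight rings

### The job

Put the two green flask weight rings away on the storage post: thread the wide ring on first so that it lies flat on the base, then the narrow ring flat on top of it. Let go of both, and leave the white tape roll where it is.

Things in the scene. Friction and masses are not known exactly. Their poses are not given: they have to be found in the camera images.
- post: storage post, fixed to the bench: a flat grey disc base, 80 mm in diameter and 10 mm thick, with a black rubber foot edge, and from its centre an upright steel rod 10 mm in diameter whose rounded tip stands 70 mm above the bench. Origin: centre of the underside of the base, at bench height, on the rod's axis; z up.
- ring_wide: the wide weight ring, green, rigid: 60 mm outer diameter, 28 mm hole, 24 mm high, about 160 g, lying flat on the bench; easily gripped across its outside from above. Origin: centre of its underside, on the hole's axis; z up along that axis.
- ring_narrow: the narrow weight ring, the same green, rigid: 44 mm outer diameter, 28 mm hole, 24 mm high, about 80 g, lying flat on the bench; easily gripped across its outside from above. Origin: centre of its underside, on the hole's axis; z up along that axis.
- tape: bystander: roll of white tape, 53 mm outer diameter, 19 mm high, about 20 mm hole, lying flat and loose on the bench; it stays where it is. Origin: centre of its underside. The post, the two rings and the roll stand at least 95 mm apart, centre to centre, in any arrangement.

How it is judged:
By the outcome, as a careful person would: the job done as asked, in the order asked, and still so for the second after the job is handed in, with the robot touching nothing.
It also fails if it takes over 54 s, if anything falls off the work surface, if the arm or the gripper's body presses on something with over 40 N, if the wrist force passes 120 N, or if a joint passes its speed limit or range.

### The arm

A 6-joint arm with a two-finger parallel gripper is mounted at the origin on a cart in front of the work surface, level with it; the furniture and walls round the work are solid. World frame = base frame: x ahead of the robot, y to its left, z up, the work surface at z = 0. Lengths are in m, angles in rad, forces in N, time in s.
With the tool pointing down it reaches from about 0.275 to 0.975 m from the base axis. Payload 8.4 kg.
Tool frame: the origin (TCP) lies at the very end of the fingers, on their centre line; the grasp point (between the pads) lies 19 mm behind it; y points along the fingers, x is the direction in which the jaws open and shut, and the axes are right-handed (so a half turn about y gives the same grasp; the last joint's range is limited). The gripper opens to 92 mm and grips with 3 to 60 N. Pads are 20 mm wide; open, the fingers measure 128 mm over their backs; the gripper's body (75 mm by 189 mm) begins 69 mm behind the grasp point.
Start: joints at [1.28, 0.353, 1.633, -0, 1.155, -0.002], TCP at [0.178, 0.599, 0.215] pointing down, gripper open.
Joint ranges: [-2.63, 2.63], [-0.92, 2.1], [0.06, 2.66], [-1.3, 4.44], [0, 2.69], [-3.02, 3.02]. Speed limits (rad/s): [2.22, 2.22, 2.79, 3.14, 3.14, 3.14].

### API

Orientations are given as a unit quaternion [x, y, z, w].
In Python, from station import * gives the robot as it stands. The module is installed in compiled form; this text tells all that it offers.
- The arm moves only by the tool arm_command, never from a script. Its arguments are lists of equal length, an entry for each row: "delta_pos": the shift along the tool's x, y, z in mm, a list of three; "yaw": the turn about the tool's y in rad; "claw": the opening, from 0 (shut) to 1 (fully open). In form: {"delta_pos": [[tx, ty, tz], ...], "yaw": [yaw, ...], "claw": [claw, ...]}. A call has 1 to 20 rows; each row is the pose to reach, as a shift and turn from the pose commanded when the call began, along the tool's axes at that moment; what a row does not reach only later rows make up. A row lasts 1/10 s, in which the tool goes at most 50 mm and 8.59 degrees, less where a joint would pass 70% of its speed; a pose out of reach is approached as far as the arm can. A call with a gripper value outside its range is refused whole. The fingers move at their own pace and stop on an object; the grip force is fixed at half the most. Time passes only in rows, so rows that repeat a pose let the fingers close. It gives the time, the measured TCP pose, the force and the opening at its end, in the units of the state.
- get_state(): the state, without advancing time (a new reading comes with each control period).
- snapshot(name): name is "scene" or "top"; returns a dict with "frame" (420x560x3 uint8, red, green, blue), "intrinsics" (3x3 intrinsics, pixels), "R" (3x3) and "t" (3): a world point X has camera coordinates R X + t. Camera axes: x right, y down, z forward; pixel columns grow to the right and rows downward; lengths in m; the calibration is good to about 2 mm. A picture is of the moment at which its call begins. There is no depth.
- sign_off(): hands the job in, once; it reports no verdict.
Trained networks look in the newest picture that a camera, given by its name, has taken for a name from the list of things; names that differ only in an ending like _2 or _b are one class to them, and where a whole thing is asked for, a point or a joint stands for the part that bears it (a point fixed in the world has none). Each returns a list of dicts, best first, with "confidence" (0 to 1); they miss things now and then, are a little off and sometimes report something else, mostly with a low value. They report only what shows in the picture. A call takes as long as a camera call.
- recognise(camera, target): "rect" ([centre column, centre row, width, height] in pixels, round what is visible of it).
- silhouettes(camera, target): "region" (420x560 bool, what is visible of it) and "rect" ([centre column, centre row, width, height] in pixels, round what is visible of it).
- pinpoint(camera, target): "location" ([column, row] in pixels: a listed point, or the origin of a listed thing).
The state is a dict: "time": time; "q": joint angles; "qd": joint speeds; "tau": joint torques, N m; "eef_pos": TCP position; "ee_rot": TCP orientation; "force": force on the tool from outside, world axes, zero at the start; "ft_torque": the same for the moment, N m; "finger_gap": finger opening in m.
Only numpy, scipy, OpenCV 4.12 (cv2) and the standard library are available. Lean on these libraries where they do the work, as an engineer would, in place of code of your own. Each camera call takes 0.05 s, during which the arm holds its last target.

## Working session

There is one attempt and no reset: what is moved stays moved. The work goes in short steps, Python scripts to look and compute and a tool call to move; the robot and the scene stay as the last step left them, time stands still between calls to the robot, and variables do not carry over. Pictures are saved under pics/ and viewed, and the job is handed in when it is done.

Besides the shell and the picture viewer there is one more tool, called after "Emit:" as name(argument=value, ...) on one line, values as JSON. arm_command: Moves the arm, as the interface text tells. Its arguments: {"type":"object","properties":{"delta_pos":{"type":"array"},"yaw":{"type":"array"},"claw":{"type":"array"}},"required":["delta_pos","yaw","claw"]}

```bash
mkdir -p pics
python3 - <<'E'
from station import *
import cv2, numpy as np
s=get_state(); print(s['time'],s['eef_pos'],s['ee_rot'],s['finger_gap'],s['force'])
for c in ['scene','top']:
    d=snapshot(c); cv2.imwrite(f'pics/{c}0.png',d['frame'][:,:,::-1])
    np.savez(f'{c}0.npz',**d)
    print(c,d['intrinsics'].tolist(),np.round(d['R'],4).tolist(),np.round(d['t'],4).tolist())
    for n in ['post','ring_wide','ring_narrow','tape']:
        for k in pinpoint(c,n)[:3]: print(n,'pin',k)
        for k in recognise(c,n)[:3]: print(n,'rec',k)
print(get_state()['time'])
E
```

```text
0.0 [0.17784835 0.59863093 0.21385078] [ 0.56704045  0.42244747 -0.42325707 -0.56644216] 0.0921567244625821 [-0.24726081 -0.08091855 -0.27974528]
scene [[510.0636177558525, 0.0, 277.6043173343594], [0.0, 510.0636177558525, 214.4758118478752], [0.0, 0.0, 1.0]] [[-0.669, -0.743, 0.0188], [-0.3648, 0.3063, -0.8793], [0.6476, -0.5951, -0.476]] [0.5684, 0.0919, 0.7851]
post pin {'location': [212.3, 233.8], 'confidence': 0.95}
post rec {'rect': [201.7, 219.9, 30.4, 50.3], 'confidence': 0.84}
ring_wide pin {'location': [364.9, 221.6], 'confidence': 0.83}
ring_wide rec {'rect': [366.1, 216.6, 28.5, 25.6], 'confidence': 0.78}
ring_narrow pin {'location': [292.1, 248.7], 'confidence': 0.89}
ring_narrow rec {'rect': [293.8, 242.8, 23.6, 29.3], 'confidence': 0.76}
ring_narrow rec {'rect': [203.7, 221.4, 32.3, 51.5], 'confidence': 0.35}
tape pin {'location': [259.4, 205.8], 'confidence': 0.82}
tape rec {'rect': [257.7, 202.7, 28.2, 24.6], 'confidence': 0.78}
top [[422.959166502884, 0.0, 284.4187012061139], [0.0, 422.959166502884, 205.4272479757372], [0.0, 0.0, 1.0]] [[-0.1072, -0.9942, 0.0008], [-0.971, 0.1045, -0.2152], [0.2138, -0.0239, -0.9766]] [0.3609, 0.4525, 0.8108]
post pin {'location': [225.8, 195.8], 'confidence': 0.8}
post rec {'rect': [225.1, 197.1, 36.3, 39.9], 'confidence': 0.95}
ring_wide pin {'location': [261.1, 248.5], 'confidence': 0.58}
ring_wide pin {'location': [336.6, 243.6], 'confidence': 0.57}
ring_wide rec {'rect': [338.1, 246.6, 33.6, 32.5], 'confidence': 0.57}
ring_narrow pin {'location': [261.9, 250.2], 'confidence': 0.72}
ring_narrow rec {'rect': [264.8, 247.2, 22.0, 19.7], 'confidence': 0.78}
tape pin {'location': [277.2, 183.6], 'confidence': 0.8}
tape rec {'rect': [279.8, 181.6, 27.4, 23.2], 'confidence': 0.75}
0.9
```

View pics/scene0.png

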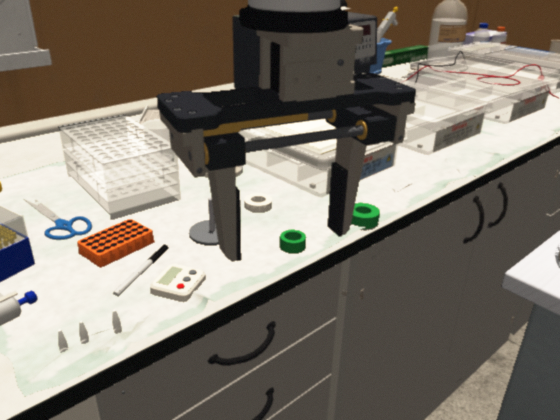

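View pics/top0.png

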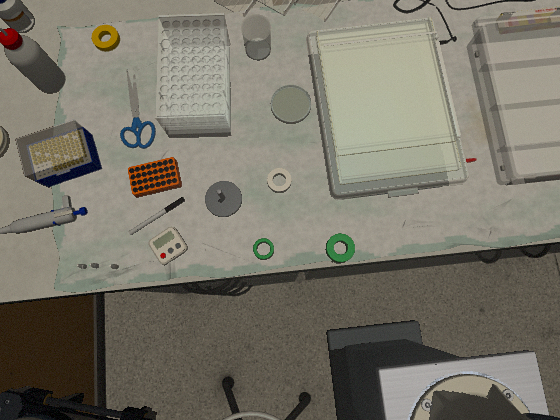

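The top view shows the wide ring at (340,248), the narrow ring at (263,249), the tape at (279,180), and the post at (223,198) with its rod tip near (220,193). In the scene view a finger partly hides the post. The networks agree with the pictures, apart from a second low-confidence guess for each ring. I'll localise from silhouettes next.

```bash
cat > h.py <<'E'
import numpy as np, cv2
from scipy.optimize import least_squares
def ray(d,uv,z):
    K,R,t=d['intrinsics'],d['R'],d['t']
    C=-R.T@t; v=R.T@np.linalg.solve(K,np.array([uv[0],uv[1],1.]))
    return C+v*(z-C[2])/v[2]
def proj(d,X):
    p=d['K'] if 0 else d['intrinsics']@(d['R']@np.asarray(X).T+d['t'][:,None]); return (p[:2]/p[2]).T
def render(d,x,y,parts,S=4,box=None):
    # parts: (radius,z0,z1) stacked; hole radius optionally through last
    u0,v0,w,h=box; m=np.zeros((h*S,w*S),np.uint8); a=np.linspace(0,2*np.pi,60)
    for r,z0,z1,hole in parts:
        def c(r,z): return (proj(d,np.c_[x+r*np.cos(a),y+r*np.sin(a),a*0+z])-[u0,v0]+.5)*S
        pts=np.r_[c(r,z0),c(r,z1)]
        cv2.fillConvexPoly(m,cv2.convexHull((pts*16).astype(np.int32)),255,shift=4)
        if hole:
            A=np.zeros_like(m);B=A.copy()
            cv2.fillConvexPoly(A,(c(hole,z1)*16).astype(np.int32),255,shift=4)
            cv2.fillConvexPoly(B,(c(hole,z0)*16).astype(np.int32),255,shift=4)
            m[(A>0)&(B>0)]=0
    return cv2.resize(m,(w,h),interpolation=cv2.INTER_AREA)/255.
def fit(d,mask,x0,parts):
    ys,xs=np.where(mask>.3); box=(xs.min()-12,ys.min()-12,np.ptp(xs)+25,np.ptp(ys)+25)
    u0,v0,w,h=box; M=mask[v0:v0+h,u0:u0+w].astype(float)
    from scipy.optimize import minimize
    f=lambda p: ((render(d,p[0]/1e3,p[1]/1e3,parts,8,box)-M)**2).sum()
    p0=np.array(x0[:2])*1e3
    r=minimize(f,p0,method='Nelder-Mead',options=dict(initial_simplex=[p0,p0+[6,0],p0+[0,6]],xatol=.05))
    return r.x/1e3,r.fun,M.sum()
E
python3 - <<'E'
from h import *
G={'ring_wide':([(338,246)],[(.030,0,.024,.014)]),}
for c,seeds in [('top',dict(ring_wide=(340,248),ring_narrow=(263,249))),('scene',dict(ring_wide=(366,215),ring_narrow=(293,241)))]:
    d=dict(np.load(c+'0.npz')); f=d['frame'].astype(float)
    g=((f[...,1]>1.35*f[...,0])&(f[...,1]>1.25*f[...,2])&(f[...,1]>40)).astype(np.uint8)
    n,l,st,ce=cv2.connectedComponentsWithStats(g)
    for k,s in seeds.items():
        i=min([j for j in range(1,n) if st[j,4]>30],key=lambda j:np.hypot(*(ce[j]-s)))
        r=.030 if k=='ring_wide' else .022
        p,fn,a=fit(d,l==i,ray(d,ce[i],.012),[(r,0,.024,.014)])
        print(c,k,st[i],np.round(p,4),round(fn,1),a)
    print(c,'cam',np.round(-d['R'].T@d['t'],3))
d=dict(np.load('top0.npz')); s=dict(np.load('scene0.npz'))
print('post pin',ray(d,(225.8,195.8),0),ray(s,(212.3,233.8),0),'tape',ray(d,(277.2,183.6),0),ray(s,(259.4,205.8),0))
im=d['frame'][170:220,195:255,::-1]; cv2.imwrite('pics/post.png',cv2.resize(im,None,fx=10,fy=10,interpolation=cv2.INTER_CUBIC))
im=s['frame'][165:265,180:400,::-1]; cv2.imwrite('pics/sc.png',cv2.resize(im,None,fx=3.6,fy=3.6,interpolation=cv2.INTER_CUBIC))
E
```

```text
top ring_wide [326 233  29  29 519] [0.396  0.2046] 63.9 519.0
top ring_narrow [253 238  21  21 206] [0.4111 0.3635] 40.1 206.0
top cam [0.305 0.331 0.889]
scene ring_wide [351 203  29  26 581] [0.3936 0.2014] 226.3 581.0
scene ring_narrow [280 229  26  24 515] [0.4143 0.3598] 107.7 515.0
scene cam [-0.095  0.861  0.444]
post pin [5.34072773e-01 4.32889969e-01 1.11022302e-16] [0.52944417 0.43780758 0.        ] tape [0.54936126 0.31954841 0.        ] [0.55688577 0.30980715 0.        ]
```

View pics/post.png

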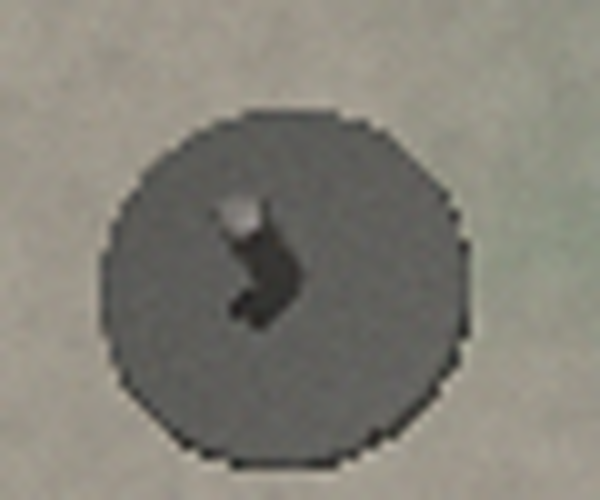

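View pics/sc.png

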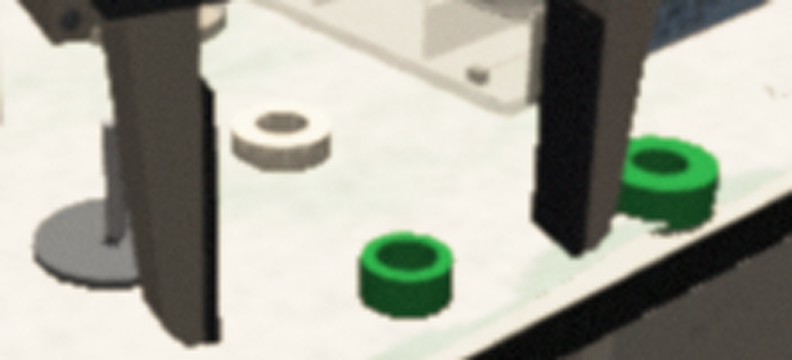

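Run:
```python
from h import *
from station import *
from scipy.spatial.transform import Rotation as Ro
d=dict(np.load('top0.npz')); f=d['frame'].astype(float).mean(2)
m=np.zeros(f.shape,np.uint8); m[175:222,198:248]=(f[175:222,198:248]<118)
m=cv2.morphologyEx(m,cv2.MORPH_CLOSE,np.ones((9,9)))
n,l,st,ce=cv2.connectedComponentsWithStats(m); i=1+st[1:,4].argmax(); print(st[i],ce[i])
P,fn,a=fit(d,l==i,ray(d,ce[i],.005),[(.040,0,.010,0)]); print('post',P,fn,a)
print('tip',ray(d,(218.5,190.7),.070))
# rings: outer filled mask fit
g=d['frame'].astype(float); gm=((g[...,1]>1.25*g[...,0])&(g[...,1]>1.15*g[...,2])).astype(np.uint8)
for k,s,r in (('w',(340,248),.03),('n',(263,249),.022)):
    n,l,st,ce=cv2.connectedComponentsWithStats(cv2.morphologyEx(gm,cv2.MORPH_CLOSE,np.ones((3,3))))
    i=min([j for j in range(1,n) if st[j,4]>100],key=lambda j:np.hypot(*(ce[j]-s)))
    cs,_=cv2.findContours((l==i).astype(np.uint8),cv2.RETR_EXTERNAL,cv2.CHAIN_APPROX_NONE)
    mm=np.zeros(l.shape,np.uint8); cv2.drawContours(mm,cs,-1,1,-1)
    print(k,fit(d,mm,ray(d,ce[i],.012),[(r,0,.024,0)]))
s=get_state(); A=Ro.from_quat(s['ee_rot']).as_matrix(); print(np.round(A,4)); 
for k,p in dict(w=(.396,.2046),n=(.4111,.3635),p=P).items(): print(k,(A.T@(np.array([*p,.1])-s['eef_pos'])*1e3).round(1))
```

```text
[ 205  181   37   36 1069] [223.06173994 198.55098223]
post [0.5276419  0.43861109] 26.020745866974238 1069.0
tip [0.52802482 0.43853869 0.07      ]
w (array([0.39518558, 0.20493058]), np.float64(33.85219530949635), np.float64(672.0))
n (array([0.41076912, 0.36331505]), np.float64(26.017808535178773), np.float64(351.0))
[[ 0.2848 -0.     -0.9586]
 [ 0.9586  0.      0.2848]
 [ 0.     -1.      0.    ]]
w [-316.1  114.6 -321.4]
n [-159.5  114.6 -290.6]
p [ -54.3  114.6 -380.9]
```

Emit:
arm_command(delta_pos=[[-317,114,-321],[-317,114,-321],[-317,114,-321],[-317,114,-321],[-317,114,-321],[-317,114,-321],[-317,114,-321],[-317,114,-321],[-317,114,-321],[-317,114,-321],[-317,114,-321],[-317,114,-321],[-317,114,-321]], yaw=[0,0,0,0,0,0,0,0,0,0,0,0,0], claw=[1,1,1,1,1,1,1,1,1,1,1,1,1])

```text
time: 2.2
eef_pos: [0.3954, 0.2048, 0.101]
ee_rot: [-0.567, -0.423, 0.423, 0.567]
force: [-0.2, 0.4, -0.1]
finger_gap: 0.0916
```

Run:
```python
from h import *
from station import *
d=snapshot('scene'); np.savez('scene1.npz',**d); cv2.imwrite('pics/s1.png',d['frame'][:,:,::-1])
for n in ['post','ring_wide','ring_narrow','tape']:
    for k in silhouettes('scene',n)[:1]:
        m=k['region']; c=np.argwhere(m).mean(0)[::-1]; print(n,k['confidence'],k['rect'],c)
        parts={'post':[(.04,0,.01,0),(.005,.01,.07,0)],'ring_wide':[(.03,0,.024,0)],'ring_narrow':[(.022,0,.024,0)],'tape':[(.0265,0,.019,0)]}[n]
        print(fit(d,m,ray(d,c,.012),parts))
```

```text
post 0.82 [212.2, 222.4, 51.4, 50.7] [211.86877076 229.91362126]
(array([0.52861584, 0.4388808 ]), np.float64(56.603583237216455), np.float64(1204.0))
ring_wide 0.96 [362.9, 214.2, 34.1, 25.6] [362.11278195 214.90100251]
(array([0.39508023, 0.20662046]), np.float64(36.25494809688581), np.float64(798.0))
ring_narrow 0.74 [293.1, 242.7, 28.1, 29.0] [292.21300813 241.48617886]
(array([0.41031919, 0.36429767]), np.float64(28.916355247981546), np.float64(615.0))
tape 0.67 [260.5, 202.9, 26.2, 24.5] [258.80715706 202.81510934]
(array([0.55359134, 0.31460392]), np.float64(33.913325643983086), np.float64(503.0))
```

View pics/s1.png

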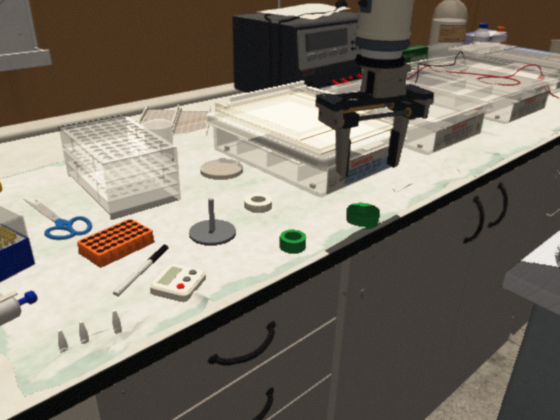

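The scene view (post 211,230; wide ring 362,214 below the gripper; narrow ring 293,241; tape 258,203) agrees with the top view to within 2 mm. Next I descend and grip.

Emit:
arm_command(delta_pos=[[1,40,0],[1,70,0],[1,85,0],[1,94,0],[1,94,0],[1,94,0],[1,94,0],[1,94,0],[1,94,0],[1,94,0],[1,94,0],[1,94,0],[1,94,0]], yaw=[0,0,0,0,0,0,0,0,0,0,0,0,0], claw=[1,1,1,1,1,0.4,0.4,0.4,0.4,0.4,0.4,0.4,0.4])

```text
time: 3.75
eef_pos: [0.396, 0.2049, 0.0071]
ee_rot: [0.567, 0.423, -0.423, -0.567]
force: [-0.7, -0.4, 6.1]
finger_gap: 0.0585
```

Emit:
arm_command(delta_pos=[[0,-15,0],[0,-40,0],[0,-70,0],[0,-100,0],[0,-100,0],[0,-100,0]], yaw=[0,0,0,0,0,0], claw=[0.4,0.4,0.4,0.4,0.4,0.4])

```text
time: 4.35
eef_pos: [0.3959, 0.2049, 0.1068]
ee_rot: [0.567, 0.423, -0.422, -0.567]
force: [-0.7, 0.0, -0.8]
finger_gap: 0.0584
```

Run:
```python
from h import *
from station import *
from scipy.spatial.transform import Rotation as Ro
s=get_state(); A=Ro.from_quat(s['ee_rot']).as_matrix();print(s['eef_pos'],s['force'],s['finger_gap'])
print((A.T@(np.array([.528,.4387,s['eef_pos'][2]])-s['eef_pos'])*1e3).round(1))
d=snapshot('scene'); cv2.imwrite('pics/s2.png',cv2.resize(d['frame'][100:260,180:440,::-1],None,fx=3,fy=3))
```

```text
[0.39590972 0.20489544 0.10680664] [-0.72307286  0.01001769 -0.83235537] 0.05844797823074779
[261.7   0.3 -60. ]
```

View pics/s2.png

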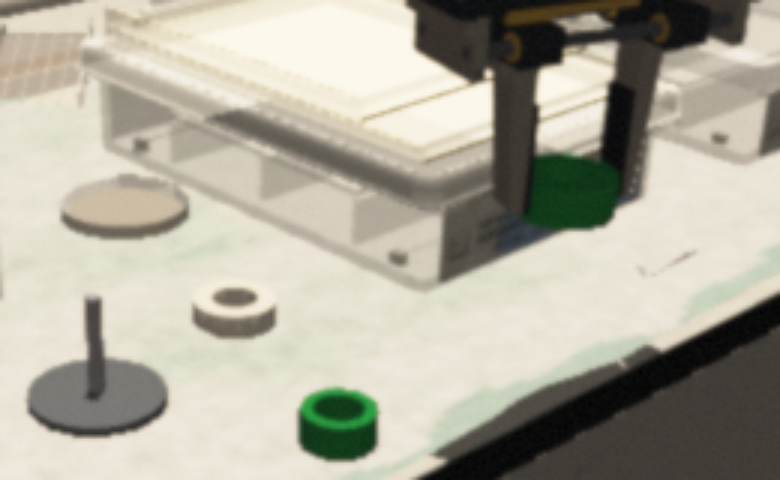

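The ring is held flat; I'll move it over the post at the current height.

Emit:
arm_command(delta_pos=[[262,0,-61],[262,0,-61],[262,0,-61],[262,0,-61],[262,0,-61],[262,0,-61],[262,0,-61],[262,0,-61],[262,0,-61],[262,0,-61]], yaw=[0,0,0,0,0,0,0,0,0,0], claw=[0.4,0.4,0.4,0.4,0.4,0.4,0.4,0.4,0.4,0.4])

```text
time: 5.4
eef_pos: [0.5282, 0.4372, 0.1062]
ee_rot: [0.567, 0.422, -0.423, -0.567]
force: [0.1, -0.1, -1.2]
finger_gap: 0.0585
```

Run:
```python
from h import *
from station import *
s=get_state(); print(s['eef_pos'],s['force'],s['finger_gap'],s['time'])
d=snapshot('scene'); cv2.imwrite('pics/s3.png',cv2.resize(d['frame'][120:260,120:320,::-1],None,fx=4,fy=4))
g=d['frame'].astype(float); gm=((g[...,1]>1.25*g[...,0])&(g[...,1]>1.15*g[...,2])).astype(np.uint8); gm[230:]=0; gm[:,:150]=0;gm[:,275:]=0
print(np.argwhere(gm).mean(0)[::-1], gm.sum(), proj(d,[[.528,.4387,.112],[.528,.4387,.07]]))
d=snapshot('top'); cv2.imwrite('pics/t3.png',cv2.resize(d['frame'][120:260,120:320,::-1],None,fx=4,fy=4))
```

```text
[0.52816548 0.4372463  0.10624741] [ 0.08629783 -0.14073651 -1.24269925] 0.05848003531408726 5.4
[210.25854214 172.64692483] 878 [[209.40791569 173.79601752]
 [210.56234552 197.39449294]]
```

View pics/s3.png

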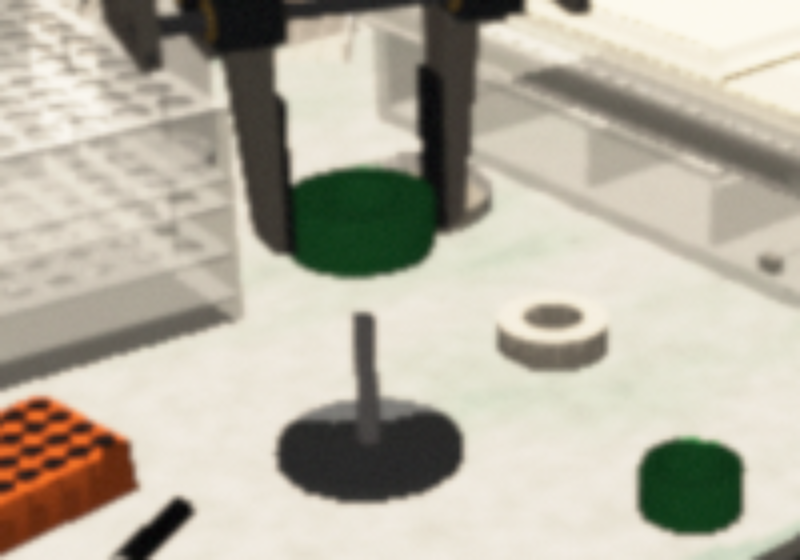

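View pics/t3.png

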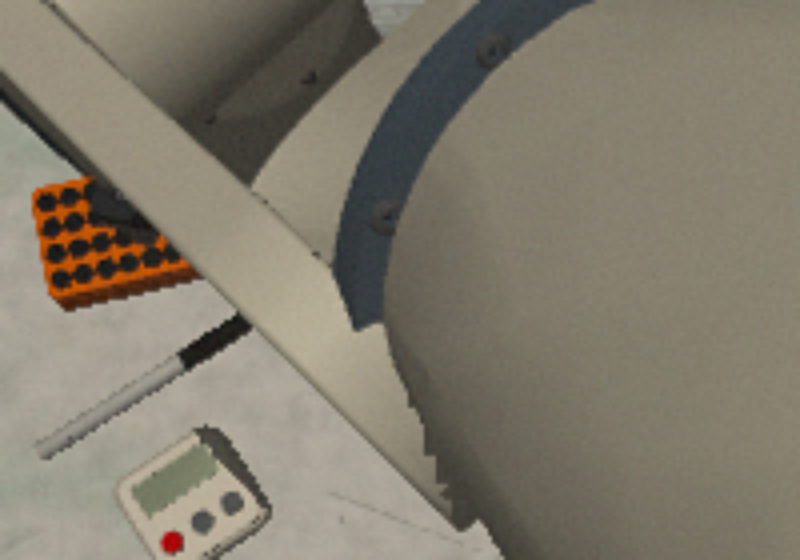

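Ring is centred over the rod in the scene view: blob at (210,173) against (209,174) expected; the arm hides it in the top view. Lowering.

Emit:
arm_command(delta_pos=[[1,20,0],[1,40,0],[1,60,0],[1,75,0],[1,83,0],[1,88,0],[1,88,0],[1,88,0]], yaw=[0,0,0,0,0,0,0,0], claw=[0.4,0.4,0.4,0.4,0.4,0.4,0.4,0.4])

```text
time: 6.3
eef_pos: [0.5295, 0.4399, 0.0193]
ee_rot: [-0.567, -0.423, 0.422, 0.567]
force: [-0.4, -0.7, -1.0]
finger_gap: 0.0587
```

Emit:
arm_command(delta_pos=[[0,2,0],[0,2,0],[0,2,0],[0,2,0],[0,2,0],[0,2,0],[0,2,0]], yaw=[0,0,0,0,0,0,0], claw=[0.4,0.4,0.85,0.85,0.85,0.85,0.85])

```text
time: 7.0
eef_pos: [0.5291, 0.4395, 0.0166]
ee_rot: [-0.567, -0.423, 0.423, 0.567]
force: [-0.7, -0.1, -0.2]
finger_gap: 0.0782
```

Emit:
arm_command(delta_pos=[[0,-20,0],[0,-50,0],[0,-90,0],[0,-90,0]], yaw=[0,0,0,0], claw=[0.85,0.85,0.85,0.85])

```text
time: 7.4
eef_pos: [0.5318, 0.4418, 0.1123]
ee_rot: [-0.567, -0.426, 0.42, 0.567]
force: [0.2, 0.5, 0.9]
finger_gap: 0.078
```

Run:
```python
from h import *
from station import *
from scipy.spatial.transform import Rotation as Ro
s=get_state(); A=Ro.from_quat(s['ee_rot']).as_matrix();print(s['eef_pos'],s['force'],s['finger_gap'])
print((A.T@(np.array([.4106,.3638,s['eef_pos'][2]])-s['eef_pos'])*1e3).round(1))
d=snapshot('scene'); cv2.imwrite('pics/s4.png',cv2.resize(d['frame'][120:260,120:320,::-1],None,fx=4,fy=4))
k=silhouettes('scene','ring_narrow')
for k in k[:2]: m=k['region']; c=np.argwhere(m).mean(0)[::-1]; print(k['rect'],k['confidence'],fit(d,m,ray(d,c,.012),[(.022,0,.024,0)]))
```

```text
[0.53181732 0.44176335 0.1122872 ] [0.24065894 0.54797245 0.92462536] 0.07798165010981911
[-109.3   -1.2   94. ]
[294.3, 242.1, 28.8, 27.6] 0.69 (array([0.40991997, 0.36380158]), np.float64(36.41081122645136), np.float64(612.0))
```

View pics/s4.png

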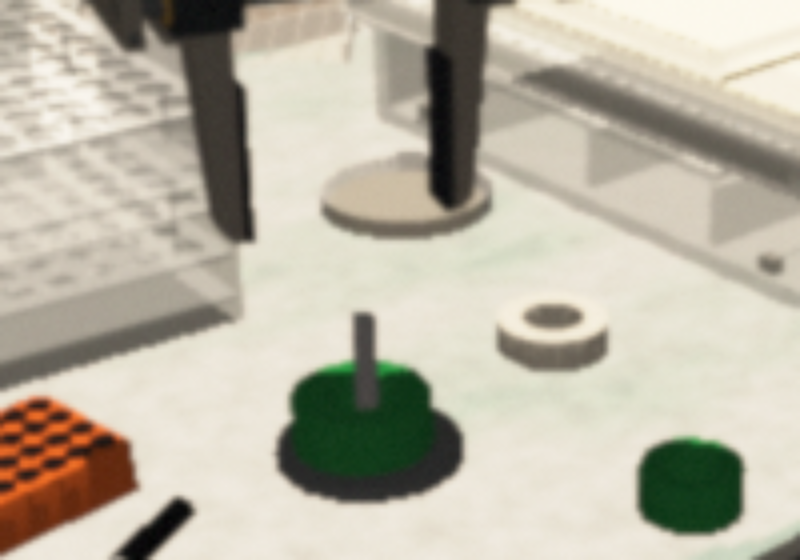

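The wide ring lies flat on the base with the rod through it (crop at 362,420). Next, the narrow ring.

Emit:
arm_command(delta_pos=[[-107,0,92],[-107,0,92],[-107,0,92],[-107,0,92],[-107,20,92],[-107,20,92],[-107,20,92]], yaw=[0,0,0,0,0,0,0], claw=[0.9,0.9,0.9,0.9,0.9,0.9,0.9])

```text
time: 8.2
eef_pos: [0.4103, 0.363, 0.0858]
ee_rot: [0.567, 0.422, -0.424, -0.567]
force: [0.9, -0.5, -0.0]
finger_gap: 0.0824
```

Descend 79 mm and grip.

Emit:
arm_command(delta_pos=[[1,30,0],[1,55,0],[1,70,0],[1,79,0],[1,79,0],[1,79,0],[1,79,0],[1,79,0],[1,79,0],[1,79,0],[1,79,0],[1,79,0],[1,79,0],[1,79,0]], yaw=[0,0,0,0,0,0,0,0,0,0,0,0,0,0], claw=[0.9,0.9,0.9,0.9,0.9,0.25,0.25,0.25,0.25,0.25,0.25,0.25,0.25,0.25])

```text
time: 9.6
eef_pos: [0.4108, 0.3642, 0.0079]
ee_rot: [-0.567, -0.423, 0.423, 0.567]
force: [-1.6, -1.8, 5.8]
finger_gap: 0.0422
```

Emit:
arm_command(delta_pos=[[0,-15,0],[0,-40,0],[0,-70,0],[0,-100,0],[0,-100,0],[0,-100,0]], yaw=[0,0,0,0,0,0], claw=[0.25,0.25,0.25,0.25,0.25,0.25])

```text
time: 10.2
eef_pos: [0.411, 0.3644, 0.1084]
ee_rot: [-0.567, -0.423, 0.422, 0.567]
force: [-0.4, -0.4, -1.0]
finger_gap: 0.0426
```

Run:
```python
from h import *
from station import *
from scipy.spatial.transform import Rotation as Ro
s=get_state(); A=Ro.from_quat(s['ee_rot']).as_matrix();print(s['eef_pos'],s['force'],s['finger_gap'])
print((A.T@(np.array([.528,.4387,s['eef_pos'][2]])-s['eef_pos'])*1e3).round(1))
```

```text
[0.41097761 0.36435141 0.10844396] [-0.35915256 -0.37901894 -0.99958533] 0.04260127959696798
[104.6   0.2 -91. ]
```

Emit:
arm_command(delta_pos=[[105,0,-91],[105,0,-91],[105,0,-91],[105,0,-91],[105,0,-91],[105,0,-91],[105,0,-91]], yaw=[0,0,0,0,0,0,0], claw=[0.25,0.25,0.25,0.25,0.25,0.25,0.25])

```text
time: 10.9
eef_pos: [0.5266, 0.438, 0.1071]
ee_rot: [0.567, 0.422, -0.423, -0.567]
force: [-0.4, -0.6, -0.4]
finger_gap: 0.0422
```

Run:
```python
from h import *
from station import *
s=get_state(); print(s['eef_pos'],s['force'],s['finger_gap'],s['time'])
d=snapshot('scene'); cv2.imwrite('pics/s5.png',cv2.resize(d['frame'][120:260,120:320,::-1],None,fx=4,fy=4))
z=s['eef_pos'][2]-.0075+.012
print(proj(d,[[.528,.4387,z]]))
g=d['frame'].astype(float); gm=((g[...,1]>1.25*g[...,0])&(g[...,1]>1.15*g[...,2])).astype(np.uint8); gm[192:]=0; gm[:,:150]=0;gm[:,275:]=0
print(np.argwhere(gm).mean(0)[::-1], gm.sum())
```

```text
[0.52655266 0.43802765 0.10707679] [-0.35612366 -0.59818522 -0.35021312] 0.042150819628237884 10.9
[[209.41983129 174.03959234]]
[210.37765957 169.9787234 ] 564
```

View pics/s5.png

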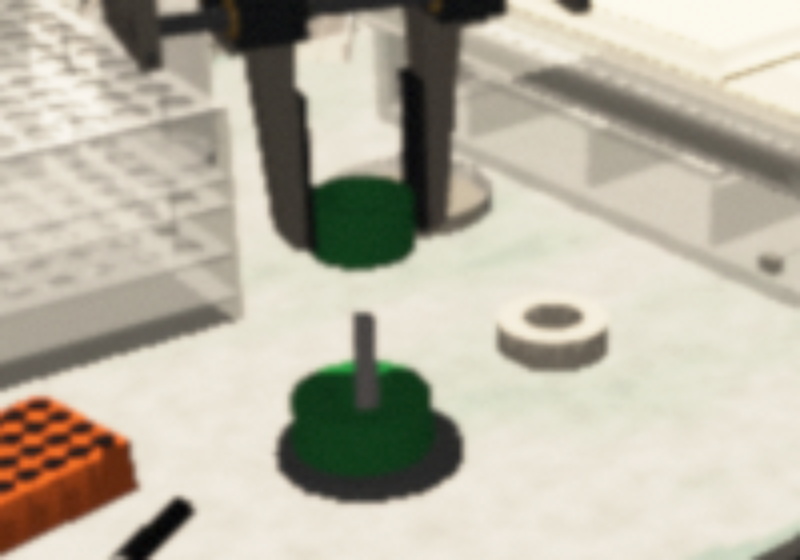

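Narrow ring centred on the rod in the crop at (363,222); expected (358,216), about 2–3 mm off against 9 mm clearance. Lower.

Emit:
arm_command(delta_pos=[[0,20,-1],[0,40,-1],[0,52,-1],[0,60,-1],[0,63,-1],[0,63,-1],[0,63,-1]], yaw=[0,0,0,0,0,0,0], claw=[0.25,0.25,0.25,0.25,0.25,0.25,0.25])

```text
time: 11.65
eef_pos: [0.5292, 0.4389, 0.0453]
ee_rot: [-0.567, -0.423, 0.422, 0.567]
force: [0.3, 0.0, 0.4]
finger_gap: 0.042
```

Emit:
arm_command(delta_pos=[[0,2,0],[0,3,0],[0,3,0],[0,3,0],[0,3,0],[0,3,0],[0,3,0],[0,3,0],[0,3,0]], yaw=[0,0,0,0,0,0,0,0,0], claw=[0.25,0.25,0.25,0.25,0.7,0.7,0.7,0.7,0.7])

```text
time: 12.55
eef_pos: [0.5288, 0.4385, 0.0415]
ee_rot: [0.567, 0.423, -0.423, -0.567]
force: [-0.1, -0.1, 0.1]
finger_gap: 0.0641
```

Emit:
arm_command(delta_pos=[[0,-20,0],[0,-50,0],[0,-90,0],[0,-120,0],[0,-120,120],[0,-120,200],[0,-120,200],[0,-120,200],[0,-120,200],[0,-120,200]], yaw=[0,0,0,0,0,0,0,0,0,0], claw=[0.7,0.7,0.7,0.7,0.7,0.7,0.7,0.7,0.7,0.7])

```text
time: 13.55
eef_pos: [0.3362, 0.496, 0.1619]
ee_rot: [0.566, 0.424, -0.423, -0.566]
force: [0.2, -0.1, 0.9]
finger_gap: 0.0645
```

Run:
```python
from h import *
from station import *
s=get_state(); print(s['eef_pos'],s['force'],s['finger_gap'],s['time'],np.abs(s['qd']).max())
d=snapshot('scene'); cv2.imwrite('pics/s6.png',cv2.resize(d['frame'][120:260,120:320,::-1],None,fx=4,fy=4))
for k in silhouettes('scene','tape')[:1]: m=k['region']; print(fit(d,m,ray(d,np.argwhere(m).mean(0)[::-1],.01),[(.0265,0,.019,0)]))
# expected stack edges
for n,z in (('wide base',.010),('wide top',.034),('narrow top',.058)): print(n,(proj(d,[[.528,.4387,z]])-[120,120])*4)
t=snapshot('top'); cv2.imwrite('pics/t6.png',cv2.resize(t['frame'][150:270,190:350,::-1],None,fx=5,fy=5))
```

```text
[0.3362364  0.49603932 0.16189405] [ 0.18256819 -0.09116077  0.92716749] 0.06446381190390195 13.55 0.04070892440478366
(array([0.55513539, 0.31531284]), np.float64(32.85837754709727), np.float64(509.0))
wide base [[368.47423791 436.8244302 ]]
wide top [[366.03450338 386.95217836]]
narrow top [[363.5282812  335.72080767]]
```

View pics/s6.png

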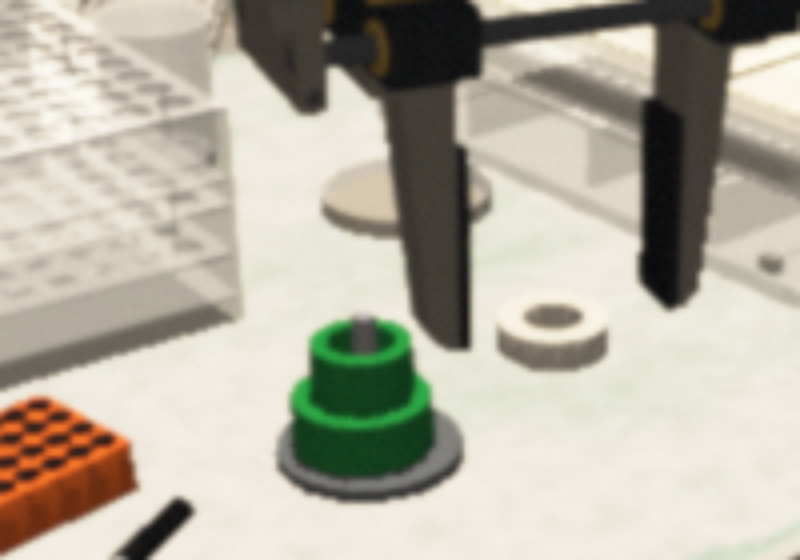

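View pics/t6.png

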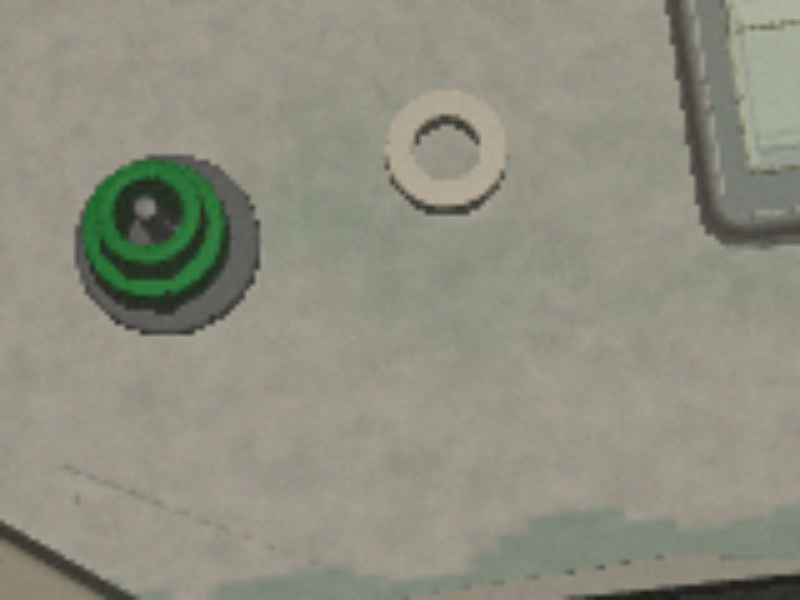

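Both rings are flat and threaded on the rod (scene crop at 363,395, top crop at 150,230). The tape hasn't moved and the gripper is clear, so I'm handing in.

```bash
python3 -c "
from station import *
print(sign_off())"
```

```text
the job is handed in; nothing more can be done
None
```

Both rings are on the storage post, and I handed the job in at about 13.7 s of the 54 s allowed. The wide ring went on first and lies flat on the base, with the narrow ring flat on top of it.

- **Stack:** The last pictures from both cameras show the rings flat and centred on the post, with the rod through both holes. The gripper is open and about 0.2 m away from them.
- **Tape:** It measured within 2 mm of its earlier position, which is as close as the cameras can tell.
- **Forces:** The highest I read at the end of a move was about 6 N, while closing on each ring.
- **Disagreements:** At the start, a finger in the way put the two cameras' ring positions about 4 mm apart. They agreed to within 2 mm once the view was clear. One colour-based check of the narrow ring above the post picked up background, so I read its position from the picture instead: 2–3 mm off centre, against 9 mm of clearance.

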